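# Wedge a model boat hull tight in its cradle

### The job

Take the small hammer from the green mat and knock the red-ended wedge of the cradle in with at least three separate light taps, drawing the hammer clear of the wedge between taps, until it stops advancing and the red and orange hull is clamped tight. Strike gently and only with the hammer, never push the wedge or hull with the gripper or strike the hull, then lay the hammer flat on the green mat again and let go, leaving everything else where it is.

Things in the scene. Friction and masses are not known exactly. Their poses are not given: they have to be found in the camera images.
- hammer: Two-faced bench hammer lying flat on the mat, 0.3 kg. Steel head 28 x 52 x 32 mm, a round yellow face 30 mm across on each side (+y and -y). Wooden handle along its -x: from 14 to 135 mm it is 20 mm wide, 22 mm high; then a black rubber end to 165 mm, 24 wide, 32 high. Origin: underside of the head's centre; handle axis and face centres lie 16 mm above it. z up when it lies flat.
- hammer_head (a point): Centre of the hammer's head, on the handle's axis; each yellow face is 45 mm from it along the hammer's y.
- mat: Green work mat fixed to the bench, 240 (x) x 150 (y) x 3 mm. Origin: centre of its underside.
- cradle: Fixed clamping cradle: plywood board 220 (x) x 200 (y) x 18 mm, origin at the centre of its underside. Across it from -x to +x: a wooden fence (top 54 mm above the bench), the wedge, a sliding jaw, the hull, and a stop cheek that is set differently each time by several mm. The wedge is driven along the cradle's +y.
- wedge: Pale wooden wedge, red butt; 170 long, 36 high, 46 mm thick at the butt, 12 at the tip. Slides only along its +y (axes as the cradle's). Origin: centre of the butt face, 38 mm above the bench, at x -62, y -155 mm of the cradle at the start; the butt looks to -y and stands free. About 5 N keep it moving, it stays where left; a blow over 22 N splits it. Every 5 mm of advance move the jaw 1 mm.
- jaw: Wooden jaw with a yielding cork lining, 120 mm long, top 61 mm above the bench, moved by the wedge along the cradle's +x only. Its origin is the cradle's origin at the start and moves with it.
- hull: Model boat hull standing loose between jaw and cheek, 60 wide, 210 long, 45 mm deep, red, white stripe, orange top. Origin: underside, amidships; +y is the bow. After 15 to 60 mm of wedge advance it meets the cheek; then the wedge's resistance rises about 3 N per mm, and what exceeds 5 N squeezes the hull fivefold. Taps peaking at 9 to 14 N clamp it tight.
- blue_hull: Bystander: loose blue, orange and white hull of the same size.
- white_hull: Bystander: loose red, black and white hull of the same size.
- glue_jar: Bystander: white jar with red cap, 60 mm across, 75 mm high.
- spray_can: Bystander: black can, 60 mm across, 170 mm high.
- brush: Bystander: paint brush lying on the bench.
- spare_wedge: Bystander: small loose wooden wedge, 110 mm long, 30 mm high, no red end.
- parts_tray: Bystander: open plywood tray 150 x 110 x 50 mm.

How it is judged:
On the way, in this order (a step that is already met when the one before it is completed fails the run):
1. the hammer is lifted off the mat (height (world z) of hammer_head above 0.03 m), for 0.1 s.
2. first tap on the wedge (contact force between hammer and wedge above 3 N).
3. the hammer is drawn clear of the wedge (horizontal distance between hammer_head and wedge above 0.05 m), for 0.05 s.
4. second tap (contact force between hammer and wedge above 3 N).
5. the hammer is drawn clear again (horizontal distance between hammer_head and wedge above 0.05 m), for 0.05 s.
6. third tap (contact force between hammer and wedge above 3 N).
At the end, for the whole second after the job is handed in: The wedge has stopped and holds the hull, upright and flat on the cradle board, squeezed by the jaw with more than 10 N; the hammer lies flat (within 0.15 rad), at rest, on the green mat (its head centre under 24 mm high, and resting with at least 0.5 N on the mat) (contact force between jaw and hull above 10 N and linear speed of wedge below 0.002 m/s and angle between hull's own z axis and vertical below 0.08 rad and height (world z) of hull between 0.013 and 0.023 m and contact force between hammer and mat above 0.5 N and height (world z) of hammer_head below 0.024 m and (angle between hammer's own z axis and vertical below 0.15 rad or angle between hammer's own z axis and vertical above 2.99 rad) and linear speed of hammer below 0.02 m/s); the robot touches nothing.
It fails at once if the wedge is struck harder than 22 N (contact force between hammer and wedge above 22 N).
It fails at once if the gripper or arm pushes the wedge, jaw or hull (contact force between any of the fingers, the arm and wedge above 1 N or contact force between any of the fingers, the arm and jaw above 1 N or contact force between any of the fingers, the arm and hull above 1 N).
It fails at once if the hammer strikes the hull or jaw (contact force between hammer and hull above 2 N or contact force between hammer and jaw above 2 N).
It fails at once if a bystander is moved by more than 20 mm (distance of any of blue_hull, white_hull, glue_jar, spray_can, brush, spare_wedge, parts_tray from where it was at the start of the episode above 0.02 m).
It also fails if it takes over 58 s, if anything falls off the work surface, if the arm or the gripper's body presses on something with over 40 N, if the wrist force passes 120 N, or if a joint passes its speed limit or range.

### The arm

A 7-joint arm with a two-finger parallel gripper is mounted at the origin on the work surface. World frame = base frame: x ahead of the robot, y to its left, z up, the work surface at z = 0. Lengths are in m, angles in rad, forces in N, time in s.
With the tool pointing down it reaches from about 0.425 to 0.925 m from the base axis. Payload 6.8 kg.
Tool frame: the origin (TCP) lies midway between the tips of the shut fingers; the grasp point (between the pads) lies 19 mm behind it; x points along the fingers, y is the direction in which the jaws open and shut, and the axes are right-handed (so a half turn about x gives the same grasp; the last joint's range is limited). The gripper opens to 85 mm and grips with 20 to 120 N. Pads are 22 mm wide; open, the fingers measure 114 mm over their backs; the gripper's body (76 mm by 85 mm) begins 54 mm behind the grasp point. The pads swing forward as they close: fully open they stand 13 mm farther back than shut.
Start: joints at [1.198, 0.477, 0.022, 1.555, -0.011, 1.109, -0.083], TCP at [0.177, -0.651, 0.21] pointing down, gripper open.
Joint ranges: [-2.96, 2.96], [-0.34, 2.1], [-1.41, 1.46], [0.24, 2.44], [-1.37, 4.51], [0.17, 1.92], [-2.96, 2.96]. Speed limits (rad/s): [2.39, 2.39, 3.14, 3.14, 3.14, 3.14, 3.14].

### API

Orientations are given as a unit quaternion [x, y, z, w].
In Python, from workcell import manip, optics, job gives the robot as it stands. The module is installed in compiled form; this text tells all that it offers. Calls block until the motion is done:
- manip.move_pose(position, orientation): joint-space move of the TCP to a pose.
- manip.move_straight(position, frame=None, speed=0.15): straight line of the TCP; frame=None keeps the orientation; speed is the mean speed in m/s.
- manip.move_joints(angles): joint-space move.
- manip.grip(opening): finger opening in m; the grip force is fixed at half the most; returns when the fingers have stopped.
- manip.dwell(seconds).
- manip.inverse_kinematics(position, orientation): joint angles nearest the present ones, or None.
- manip.observe(): the state.
- optics.grab_frame(name): name is "scene" or "top"; returns a dict with "color" (384x512x3 uint8, red, green, blue), "camera_matrix" (3x3 intrinsics, pixels), "R" (3x3) and "t" (3): a world point X has camera coordinates R X + t. Camera axes: x right, y down, z forward; pixel columns grow to the right and rows downward; lengths in m; the calibration is good to about 2 mm. A picture is of the moment at which its call begins. There is no depth.
A pose or a line that the arm cannot do raises manip.Unreachable and nothing moves.
- job.job_done(): hands the job in, once; it reports no verdict.
The state is a dict: "clock": time; "joints": joint angles; "qd": joint speeds; "joint_torque": joint torques, N m; "position": TCP position; "eef_rot": TCP orientation; "wrist_force": force on the tool from outside, world axes, zero at the start; "wrist_torque": the same for the moment, N m; "gripper_width": finger opening in m.
Only numpy, scipy, OpenCV 4.12 (cv2) and the standard library are available. Lean on these libraries where they do the work, as an engineer would, in place of code of your own. Each camera call takes 0.05 s, during which the arm holds its last target.

## Working session

There is one attempt and no reset: what is moved stays moved. The work goes in short steps, each a Python script; the robot and the scene stay as the last script left them, time stands still between calls to the robot, and variables do not carry over. Pictures are saved under pics/ and viewed, and the job is handed in when it is done.

```bash
mkdir -p pics; python3 - <<'E'
from workcell import manip, optics, job
import cv2
for n in("scene","top"):
    f=optics.grab_frame(n); cv2.imwrite(f"pics/{n}0.png",cv2.resize(f["color"][:,:,::-1],(800,600),interpolation=cv2.INTER_CUBIC)); print(f["camera_matrix"],f["R"],f["t"])
print(manip.observe())
E
```

```text
[[358.7638926    0.         263.37407083]
 [  0.         358.7638926  194.90342999]
 [  0.           0.           1.        ]] [[-0.797973    0.60232401  0.02109211]
 [ 0.3152675   0.44698874 -0.83714244]
 [-0.51365893 -0.66136741 -0.54657813]] [ 0.41521396 -0.15732998  1.4574212 ]
[[454.71768262   0.         255.18025795]
 [  0.         454.71768262 186.98747398]
 [  0.           0.           1.        ]] [[ 3.04302583e-02 -9.99533426e-01  2.63248426e-03]
 [-9.94466878e-01 -3.05407328e-02 -1.00513148e-01]
 [ 1.00546649e-01  4.40722658e-04 -9.94932247e-01]] [0.03699615 0.57177679 1.36159384]
{'clock': 0.1, 'joints': array([ 1.19788459,  0.47773003,  0.02238169,  1.55632533, -0.0115109 ,
        1.10929236, -0.08313466]), 'qd': array([-0.00202086, -0.00071474, -0.00162818, -0.00220062, -0.0002992 ,
       -0.00046598, -0.00091299]), 'joint_torque': array([ 3.94379589e-03, -5.97764003e+01,  1.61336381e+00, -2.81957996e+01,
        1.27676589e-02,  5.01129936e-03,  1.07250486e-05]), 'position': array([ 0.176489  , -0.65094561,  0.20872678]), 'eef_rot': array([-0.70079988, -0.0938952 ,  0.70103984, -0.09277049]), 'wrist_force': array([-0.1624439 ,  0.61060973,  0.39976665]), 'wrist_torque': array([0.01822807, 0.00905564, 0.01489594]), 'gripper_width': 0.08530092593046637}
```

View pics/scene0.png

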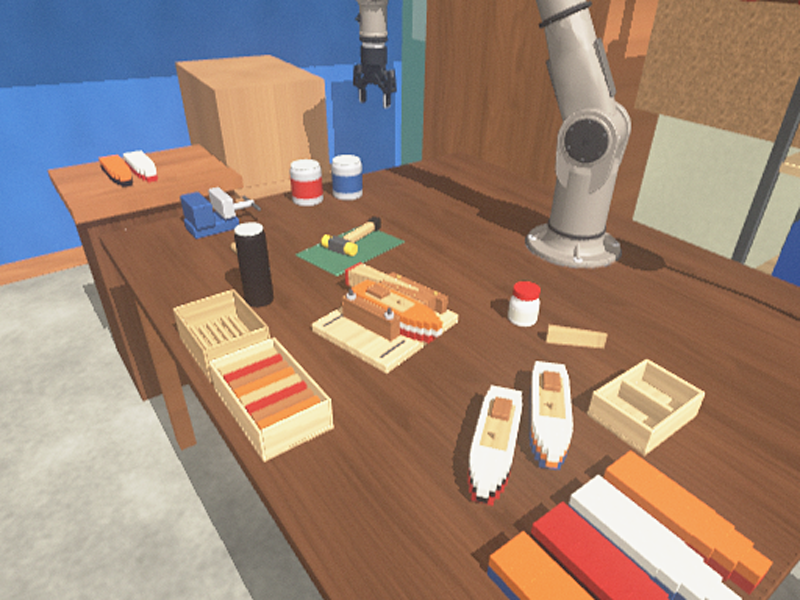

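View pics/top0.png

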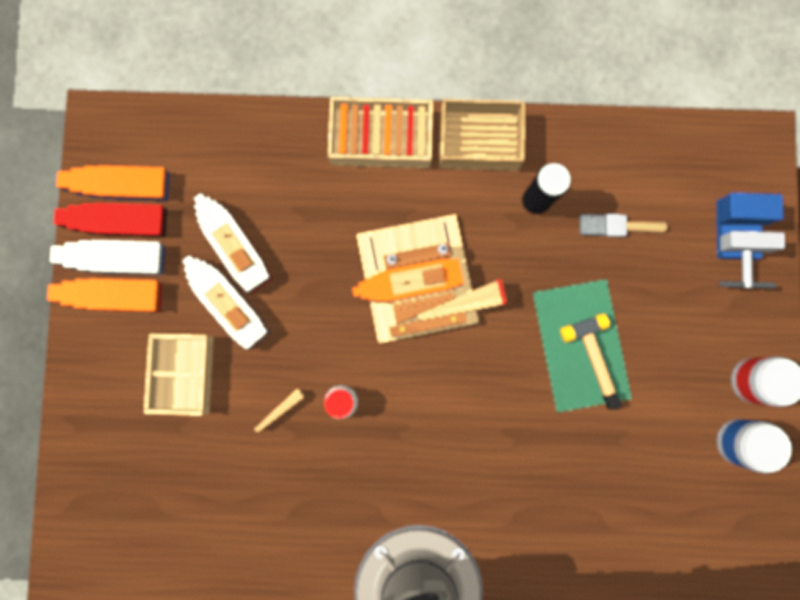

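The overview shows the hammer on the mat: head near (585,327) and handle end near (612,403) in the enlarged top view. The red butt is near (503,292). The cradle board corners are near (358,233), (458,214), (478,323) and (380,342). Next I'll measure these properly.

```bash
cat > h.py <<'E'
from workcell import manip, optics, job
import cv2, numpy as np
def ray(f,u,v,z):
    K,R,t=f["camera_matrix"],f["R"],f["t"]
    d=R.T@np.linalg.inv(K)@np.array([u,v,1.]); c=-R.T@t
    return c+d*(z-c[2])/d[2]
def proj(f,X):
    p=f["camera_matrix"]@(f["R"]@np.asarray(X)+f["t"]); return p[:2]/p[2]
def mask(f,lo,hi,win=None):
    h=cv2.cvtColor(f["color"],cv2.COLOR_RGB2HSV); m=cv2.inRange(h,np.array(lo),np.array(hi))
    if win:
        w=np.zeros_like(m); a,b,c,d=win; w[c:d,a:b]=1; m=m*w
    return m
def blobs(m,amin=8):
    n,l,s,c=cv2.connectedComponentsWithStats(m)
    return [(s[i,4],c[i],s[i,:4]) for i in range(1,n) if s[i,4]>=amin]
E
python3 - <<'E'
from h import *
f=optics.grab_frame("top"); s=optics.grab_frame("scene")
# yellow faces
for nm,g in(("top",f),("scene",s)):
    win=(340,410,180,270) if nm=="top" else (195,260,135,170)
    for a,c,bb in blobs(mask(g,(22,140,120),(35,255,255),win)): print(nm,"yellow",a,c,bb,ray(g,*c,.019),ray(g,*c,.034))
m=mask(f,(0,0,0),(180,255,50),(375,400,245,266))
for a,c,bb in blobs(m): print("black end",a,c,bb,ray(f,*c,.030))
m=mask(f,(60,80,40),(90,255,255),(335,410,175,268)); r=cv2.minAreaRect(cv2.findNonZero(m)); print("mat",[ray(f,*p,.003).round(4) for p in cv2.boxPoints(r)],ray(f,*r[0],.003))
for nm,g,win in(("top",f,(312,330,175,200)),("scene",s,(215,235,165,185))):
    for lo,hi in(((0,170,90),(6,255,255)),((173,150,90),(180,255,255))):
        for a,c,bb in blobs(mask(g,lo,hi,win),3): print(nm,"butt red",a,c,bb,ray(g,*c,.038),ray(g,*c,.056))
def crop(g,x0,x1,y0,y1,k,n): cv2.imwrite(n,cv2.resize(g["color"][y0:y1,x0:x1,::-1],None,fx=k,fy=k,interpolation=cv2.INTER_NEAREST))
crop(f,220,350,130,225,6,"pics/c_top.png"); crop(f,330,415,170,270,6,"pics/h_top.png"); crop(s,190,300,130,240,5,"pics/c_sc.png")
E
```

```text
top yellow 67 [385.76119403 205.31343284] [382 201   9  10] [ 0.52716403 -0.34783097  0.019     ] [ 0.52612409 -0.34350592  0.034     ]
top yellow 78 [363.11538462 213.08974359] [359 208   9  11] [ 0.5011846  -0.27847576  0.019     ] [ 0.50042439 -0.2748975   0.034     ]
scene yellow 22 [207.63636364 153.81818182] [206 150   5   8] [ 0.5319904  -0.34721372  0.019     ] [ 0.54605876 -0.32057855  0.034     ]
scene yellow 53 [224.20754717 159.        ] [220 155   9   9] [ 0.50202056 -0.27321693  0.019     ] [ 0.5167945  -0.24832388  0.034     ]
mat [array([ 0.5794, -0.2137,  0.003 ]), array([ 0.6133, -0.3574,  0.003 ]), array([ 0.3806, -0.405 ,  0.003 ]), array([ 0.3478, -0.2636,  0.003 ])] [ 0.47931586 -0.31003358  0.003     ]
top butt red 43 [321.41860465 186.25581395] [318 179   7  16] [ 0.57785768 -0.14667696  0.038     ] [ 0.57592842 -0.14405022  0.056     ]
scene butt red 11 [221.27272727 176.63636364] [221 173   2   9] [ 0.59729834 -0.13717229  0.038     ] [ 0.61279751 -0.11034408  0.056     ]
```

View pics/c_top.png

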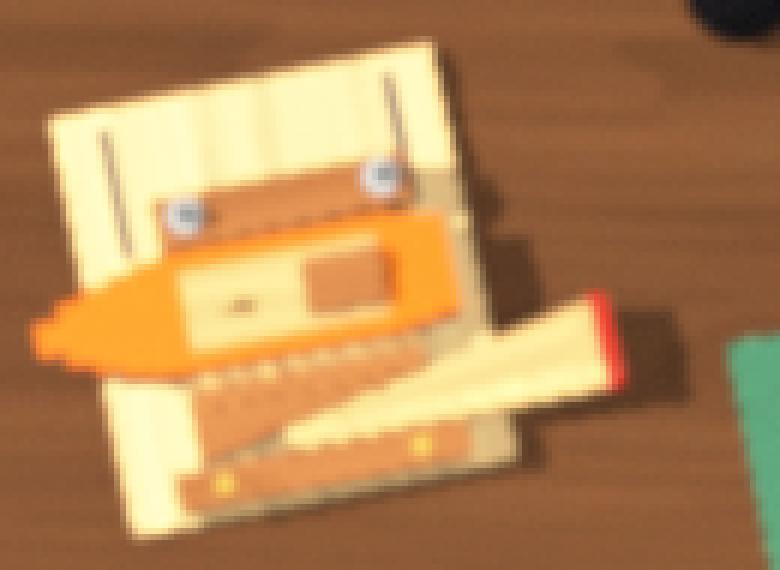

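View pics/h_top.png

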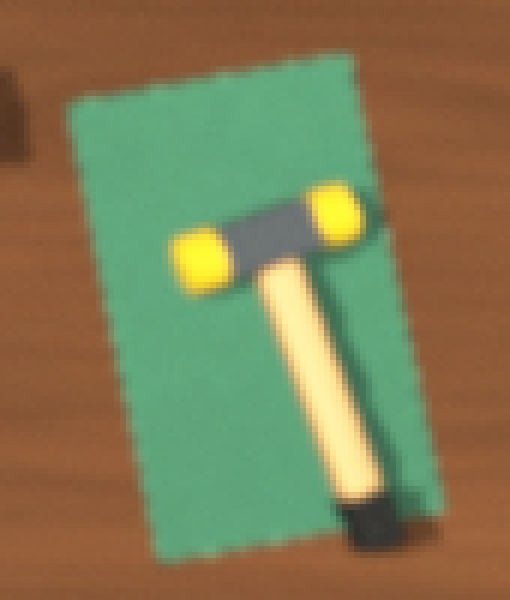

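View pics/c_sc.png

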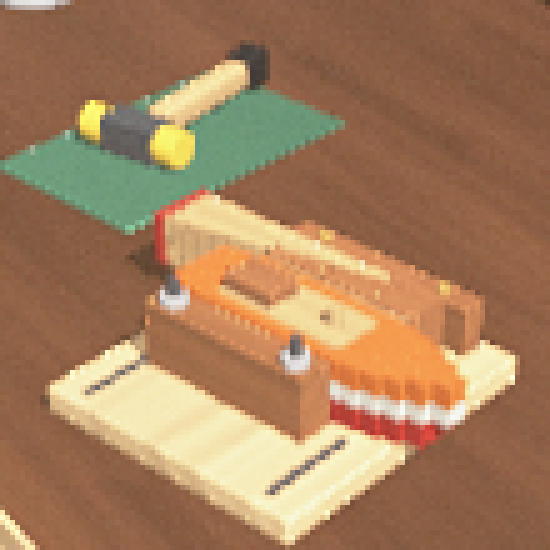

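```bash
python3 - <<'E'
from h import *
f=optics.grab_frame("top"); 
P=[ray(f,220+(u)/6-.5,130+v/6-.5,.018)[:2] for u,v in((48,117),(433,40),(518,465),(135,540))]
P=np.array(P); print(P.round(4)); print([np.linalg.norm(P[i]-P[(i+1)%4]).round(4) for i in range(4)])
c=P.mean(0)
ey=(P[0]-P[1]+P[3]-P[2]); ex=(P[0]-P[3]+P[1]-P[2])
y1=np.arctan2(-ey[0],ey[1]); y2=np.arctan2(ex[1],ex[0]); print("cradle",c,np.degrees([y1,y2]))
th=(y1+y2)/2; R=np.array([[np.cos(th),-np.sin(th)],[np.sin(th),np.cos(th)]])
print("butt pred",c+R@[-.062,-.155])
B=[ray(f,220+u/6-.5,130+v/6-.5,.056)[:2] for u,v in((606,290),(627,386))]; print("butt edge",np.array(B),np.mean(B,0),np.linalg.norm(B[0]-B[1]), "cradle frame",[R.T@(b-c) for b in B])
# handle: wood pixels
m=mask(f,(8,40,150),(24,255,255),(370,398,212,256)); pts=cv2.findNonZero(m)
w=np.array([ray(f,*p[0],.028)[:2] for p in pts]); d=cv2.fitLine(w.astype(np.float32),cv2.DIST_L2,0,.01,.01).ravel(); print("handle",len(w),d,np.degrees(np.arctan2(d[1],d[0])), "extent",np.ptp((w-d[2:])@d[:2]))
n=np.array([-d[1],d[0]])
for z in(.019,.025):
    fc=[ray(f,u,v,z)[:2] for u,v in((385.76,205.31),(363.12,213.09))]; mid=np.mean(fc,0); print("mid",z,mid,"offset from handle line",(mid-d[2:])@n)
E
```

```text
[[ 0.6874  0.144 ]
 [ 0.7341 -0.0544]
 [ 0.5145 -0.1028]
 [ 0.4703  0.0917]]
[np.float64(0.2038), np.float64(0.2248), np.float64(0.1995), np.float64(0.2233)]
cradle [0.60159213 0.01964693] [13.0315019  12.98870389]
butt pred [ 0.57607769 -0.1453319 ]
butt edge [[ 0.60128296 -0.14088866]
 [ 0.55335941 -0.15213853]] [ 0.57732118 -0.14651359] 0.049226271760477606 cradle frame [array([-0.03644147, -0.1563451 ]), array([-0.08566744, -0.1565175 ])]
handle 227 [ 0.93423045  0.35666993  0.44151473 -0.33748576] 20.895826 extent 0.12575407679824657
mid 0.019 [ 0.51417936 -0.31315859] offset from handle line -0.0031901055978480557
mid 0.025 [ 0.5138193  -0.31157791] offset from handle line -0.0015849632357567065
```

```bash
cat >> h.py <<'E'
from scipy.spatial.transform import Rotation as Rn
def quat(yaw,s=1):
    X=np.array([0,0,-1.]);Y=s*np.array([-np.sin(yaw),np.cos(yaw),0]);Z=np.cross(X,Y)
    return Rn.from_matrix(np.column_stack([X,Y,Z])).as_quat()
G=.038
C=np.array([.6018,.0194]); TH=np.radians(13.0)
EX=np.array([np.cos(TH),np.sin(TH)]);EY=np.array([-np.sin(TH),np.cos(TH)])
BUTT=np.array([.5766,-.1460])
def st(o=None):
    o=o or manip.observe(); return "t=%.2f"%o["clock"],o["position"].round(4),"F",o["wrist_force"].round(2),"T",o["wrist_torque"].round(2),"w",round(o["gripper_width"],4)
E
python3 - <<'E'
from h import *
o=manip.observe(); print(Rn.from_quat(o["eef_rot"]).as_matrix().round(3))
yaw=np.radians(20.8); p=np.array([.5138,-.3118])-G*np.array([np.cos(yaw),np.sin(yaw)])
for s in(1,-1):
    q=manip.inverse_kinematics([*p,.12],quat(yaw,s)); print(s,p,None if q is None else np.round(q,3))
    q=manip.inverse_kinematics([*(BUTT-EX*G-.08*EY),.12],quat(TH,s)); print(None if q is None else np.round(q,3))
E
```

```text
[[-0.     0.262 -0.965]
 [ 0.001 -0.965 -0.262]
 [-1.    -0.001  0.   ]]
1 [ 0.47827662 -0.32529406] [ 1.319  0.733 -1.187  1.82   0.756  1.13   1.798]
[ 0.826  0.562 -0.724  1.775  0.441  0.973  1.722]
-1 [ 0.47827662 -0.32529406] [ 0.602  0.425 -0.143  1.867  0.078  0.855 -0.788]
[ 0.448  0.467 -0.205  1.801  0.119  0.885 -1.155]
```

```bash
python3 - <<'E'
from h import *
yaw=np.radians(20.8); p=np.array([.5138,-.3118])-G*np.array([np.cos(yaw),np.sin(yaw)])
manip.move_pose([*p,.12],quat(yaw,-1)); print(st())
manip.move_straight([*p,.008],speed=.1); print(st())
manip.grip(.010); print(st())
f=optics.grab_frame("scene"); cv2.imwrite("pics/g1.png",cv2.resize(f["color"][110:240,150:320,::-1],None,fx=4,fy=4,interpolation=cv2.INTER_CUBIC))
E
```

```text
('t=1.91', array([ 0.4776, -0.327 ,  0.1203]), 'F', array([-0.89,  0.24,  0.08]), 'T', array([-0.03,  0.05,  0.02]), 'w', 0.0854)
('t=3.17', array([ 0.4788, -0.3256,  0.0087]), 'F', array([-0.03,  0.47,  0.06]), 'T', array([0.  , 0.01, 0.03]), 'w', 0.0855)
('t=3.88', array([ 0.479 , -0.3258,  0.0087]), 'F', array([-0.74,  0.19,  6.44]), 'T', array([0.01, 0.08, 0.03]), 'w', 0.01)
```

View pics/g1.png

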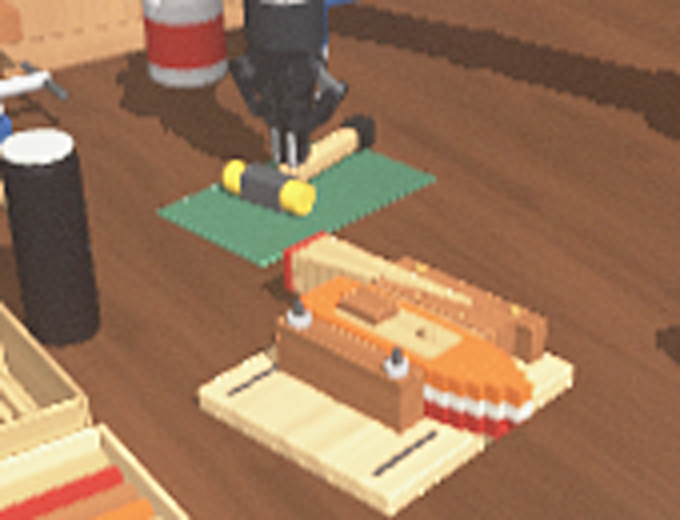

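The picture shows the fingers at (290,150), at the handle near the head. The reported width of 10 mm is less than the 20 mm handle, so I need to check the hold before lifting.

```bash
python3 - <<'E'
from h import *
manip.grip(0.0); print(st())
f=optics.grab_frame("scene"); cv2.imwrite("pics/g2.png",cv2.resize(f["color"][130:170,190:260,::-1],None,fx=10,fy=10,interpolation=cv2.INTER_CUBIC))
f=optics.grab_frame("top"); cv2.imwrite("pics/g2t.png",cv2.resize(f["color"][170:270,330:415,::-1],None,fx=6,fy=6,interpolation=cv2.INTER_CUBIC))
E
```

```text
('t=4.18', array([ 0.4788, -0.3254,  0.0084]), 'F', array([-0.85,  0.2 ,  5.81]), 'T', array([0.15, 0.06, 0.01]), 'w', 0.0003)
```

View pics/g2.png

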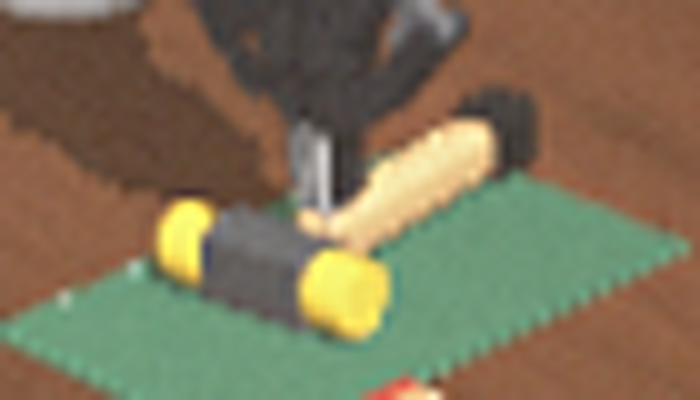

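View pics/g2t.png

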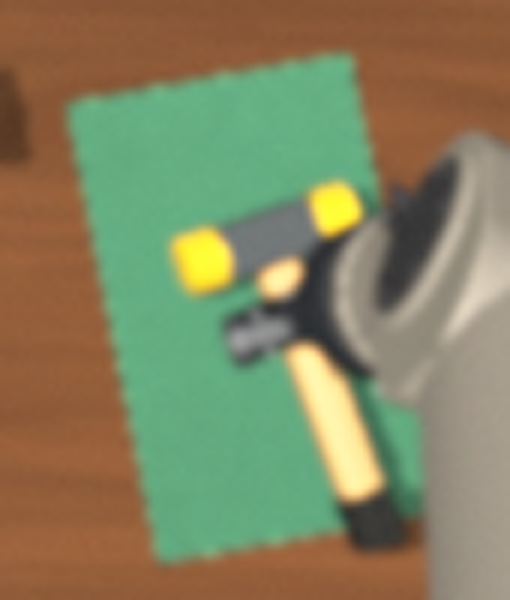

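```bash
python3 - <<'E'
from h import *
f=optics.grab_frame("scene");p=manip.observe()["position"]
print((proj(f,p)-[190,130])*10, (proj(f,p+[0,0,.022])-[190,130])*10, ray(f,222.5,151,.03))
hd=np.array([.5138,-.3118]); yaw=np.radians(20.8)
for d in(.02,.038,.06,.13): print(d,(proj(f,[*(hd-d*np.array([np.cos(yaw),np.sin(yaw)])),.03])-[190,130])*10)
g=optics.grab_frame("top")
for z in(.0,.03,.08): print((proj(g,[p[0],p[1],z])-[330,170])*6)
E
```

```text
[323.48917644 248.16303076] [321.17127768 197.88582391] [ 0.48268081 -0.31616271  0.03      ]
0.02 [293.9819853  215.47485258]
0.038 [322.35517229 198.67050241]
0.06 [356.33807148 178.54373492]
0.13 [459.64727315 117.35765805]
[280.37869992 306.35189284]
[296.31179234 304.81161052]
[324.45616359 302.09084067]
```

```bash
python3 - <<'E'
from h import *
manip.grip(.085); print(st())
f=optics.grab_frame("scene"); cv2.imwrite("pics/g3.png",cv2.resize(f["color"][120:175,190:270,::-1],None,fx=9,fy=9,interpolation=cv2.INTER_CUBIC))
for a,c,bb in blobs(mask(f,(22,140,120),(35,255,255),(195,260,135,170))): print(a,c)
E
```

```text
('t=5.17', array([ 0.4783, -0.3253,  0.008 ]), 'F', array([ 0.42,  0.13, -0.97]), 'T', array([ 0.04,  0.03, -0.01]), 'w', 0.0852)
27 [207.81481481 153.74074074]
53 [224.0754717  158.96226415]
```

View pics/g3.png

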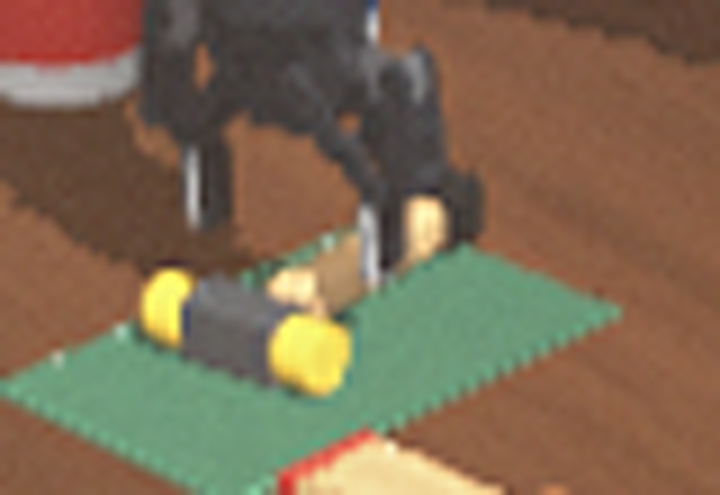

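```bash
python3 - <<'E'
from h import *
f=optics.grab_frame("scene");p=manip.observe()["position"];yaw=np.radians(20.8);ey=np.array([-np.sin(yaw),np.cos(yaw),0])
for s in(1,-1):
  for dz in(.0,.013,.02,.03):
    print(s,dz,(proj(f,p+s*.0425*ey+[0,0,dz])-[190,120])*9)
E
```

```text
1 0.0 [370.08245867 339.17781652]
1 0.013 [369.23967128 312.31832233]
1 0.02 [368.78230155 297.74202503]
1 0.03 [368.12454089 276.779302  ]
-1 0.0 [216.33614742 289.52788051]
-1 0.013 [214.75327675 263.11632036]
-1 0.02 [213.89444675 248.78600213]
-1 0.03 [212.65954457 228.18059591]
```

```bash
python3 - <<'E'
from h import *
p=manip.observe()["position"]
yaw=np.radians(20.8); p=np.array([.5138,-.3118])-G*np.array([np.cos(yaw),np.sin(yaw)])
manip.move_straight([*p,.0005],speed=.05); print(st())
f=optics.grab_frame("scene"); cv2.imwrite("pics/g4a.png",cv2.resize(f["color"][120:175,190:270,::-1],None,fx=9,fy=9,interpolation=cv2.INTER_CUBIC))
manip.grip(.012); print(st())
f=optics.grab_frame("scene"); cv2.imwrite("pics/g4.png",cv2.resize(f["color"][120:175,190:270,::-1],None,fx=9,fy=9,interpolation=cv2.INTER_CUBIC))
E
```

```text
('t=5.57', array([ 4.778e-01, -3.251e-01, -1.000e-04]), 'F', array([0.04, 0.84, 0.24]), 'T', array([0.  , 0.02, 0.01]), 'w', 0.0849)
('t=6.23', array([ 0.4784, -0.3254,  0.0008]), 'F', array([-0.47,  0.39,  4.15]), 'T', array([ 0.18,  0.27, -0.03]), 'w', 0.0179)
```

View pics/g4.png

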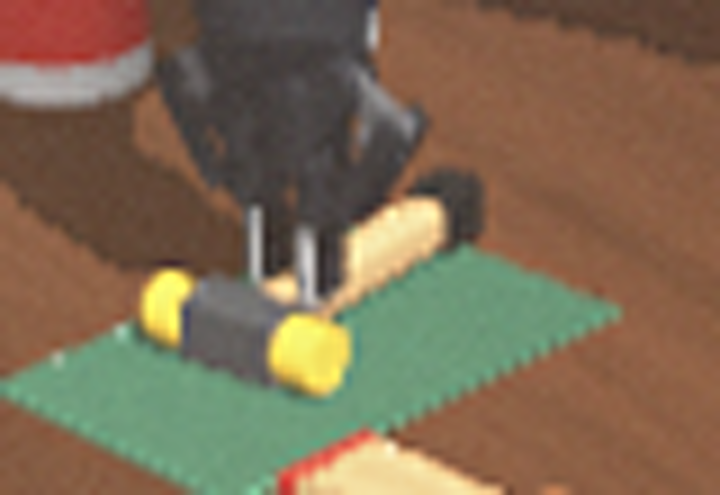

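The two fingers now stand on both sides of the handle, at (255,245) and (308,265), with a reading of 18 mm. The hold looks shallow, so I'll re-grip a few mm deeper and watch the force.

```bash
python3 - <<'E'
from h import *
yaw=np.radians(20.8); p=np.array([.5138,-.3118])-G*np.array([np.cos(yaw),np.sin(yaw)])
manip.grip(.035); print(st())
for z in(-.003,-.006):
    manip.move_straight([*p,z],speed=.03); o=manip.observe(); print(st(o))
    if o["wrist_force"][2]>5: break
manip.grip(.012); print(st())
f=optics.grab_frame("scene"); cv2.imwrite("pics/g5.png",cv2.resize(f["color"][120:175,190:270,::-1],None,fx=9,fy=9,interpolation=cv2.INTER_CUBIC))
E
```

```text
('t=6.59', array([ 4.782e-01, -3.253e-01,  3.000e-04]), 'F', array([ 0.06,  0.38, -0.47]), 'T', array([0.  , 0.04, 0.01]), 'w', 0.0351)
('t=6.86', array([ 0.478 , -0.3252, -0.0034]), 'F', array([0.58, 0.62, 0.79]), 'T', array([ 0.  ,  0.08, -0.03]), 'w', 0.0351)
('t=7.11', array([ 0.4781, -0.3252, -0.0063]), 'F', array([0.42, 0.5 , 0.46]), 'T', array([-0.01, -0.02,  0.04]), 'w', 0.0345)
('t=7.39', array([ 0.4784, -0.3255, -0.0058]), 'F', array([-0.82, -0.65,  1.84]), 'T', array([0.04, 0.08, 0.03]), 'w', 0.0186)
```

View pics/g5.png

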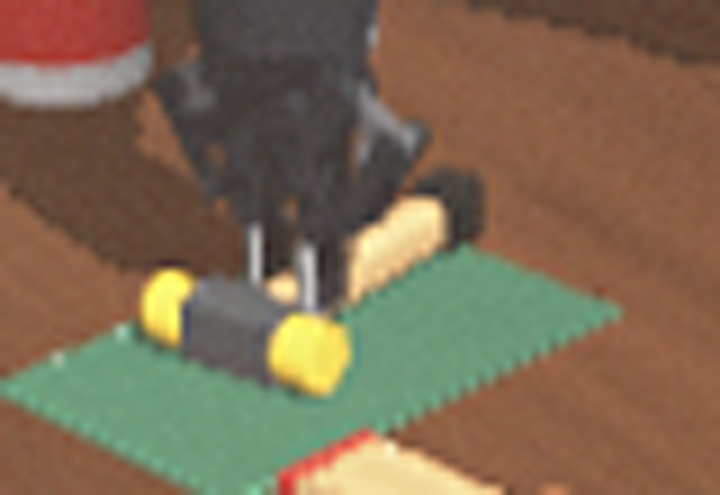

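```bash
cat >> h.py <<'E'
ZOFF=.025
def head_tcp(h,yaw=TH): return np.asarray(h)-G*np.array([np.cos(yaw),np.sin(yaw)])
E
python3 - <<'E'
from h import *
yaw=np.radians(20.8); p=head_tcp([.5138,-.3118],yaw)
manip.move_straight([*p,.055],speed=.06); print(st())
h=BUTT-EY*.10
manip.move_straight([*head_tcp(h),.055],quat(TH,-1),speed=.08); print(st())
manip.move_straight([*head_tcp(h),.016],quat(TH,-1),speed=.08); print(st())
f=optics.grab_frame("scene"); cv2.imwrite("pics/s1.png",cv2.resize(f["color"][120:240,180:310,::-1],None,fx=5,fy=5,interpolation=cv2.INTER_CUBIC))
g=optics.grab_frame("top"); cv2.imwrite("pics/s1t.png",cv2.resize(g["color"][150:260,230:400,::-1],None,fx=4,fy=4,interpolation=cv2.INTER_CUBIC))
print("expected face+y px",proj(g,[*(h+.0355*EY),.041]),proj(g,[*(h-.0355*EY),.041]),proj(f,[*(h+.0355*EY),.041]),proj(f,[*(h-.0355*EY),.041]))
for nm,k,w in(("t",g,(310,400,150,270)),("s",f,(190,270,130,180))):
    for a,c,bb in blobs(mask(k,(22,140,120),(35,255,255),w)): print(nm,a,c,ray(k,*c,.041))
E
```

```text
('t=8.61', array([ 0.4779, -0.3251,  0.0546]), 'F', array([-0.68, -0.36, -3.75]), 'T', array([0.03, 0.02, 0.05]), 'w', 0.0181)
('t=10.15', array([ 0.5615, -0.2527,  0.055 ]), 'F', array([ 0.06,  0.16, -3.34]), 'T', array([-0.05,  0.01,  0.04]), 'w', 0.0183)
('t=10.78', array([ 0.562 , -0.2519,  0.0156]), 'F', array([ 0.41, -0.57, -2.91]), 'T', array([-0.02,  0.07,  0.01]), 'w', 0.0185)
expected face+y px [342.10832697 182.43926225] [364.92546349 177.91269065] [212.10913137 167.02557349] [198.64627589 160.72080171]
t 80 [342.1    182.3375] [ 0.59141936 -0.20881811  0.041     ]
s 30 [197.06666667 160.73333333] [ 0.61182182 -0.28119662  0.041     ]
s 68 [212.47058824 167.63235294] [ 0.5923119  -0.20427193  0.041     ]
```

View pics/s1.png

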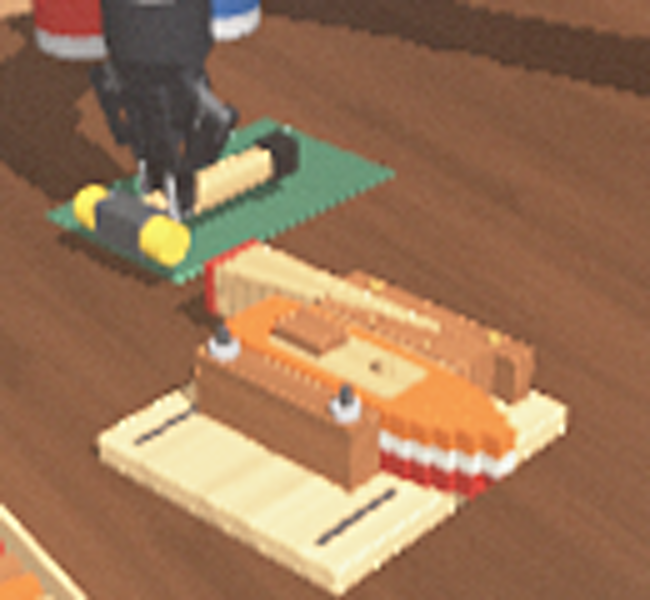

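View pics/s1t.png

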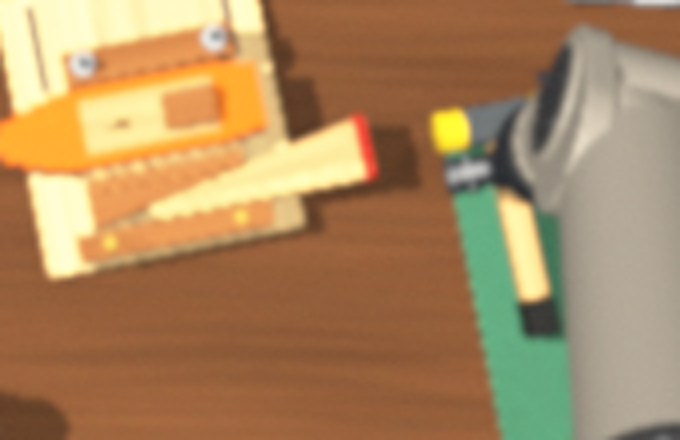

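The hammer is held square, with its yellow face at (450,130) in the top view, 55 mm from the red butt at (365,148). Measured and predicted positions agree within 1 mm. Tap 1 comes next, slow and short.

```bash
cat >> h.py <<'E'
def fy(n=4):
    a=[]
    for _ in range(n):
        manip.dwell(.02); o=manip.observe(); a.append([o["wrist_force"][:2]@EY,(o["position"][:2]-head_tcp(BUTT-EY*.045))@EY])
    a=np.mean(a,0); return a[0],a[1],o["clock"]
# s = face position relative to the initial butt plane along EY
def face(s,speed): manip.move_straight([*head_tcp(BUTT+EY*(s-.045)),.016],quat(TH,-1),speed=speed)
E
python3 - <<'E'
from h import *
face(-.012,.08); print(fy())
for s in(0,.004,.008):
    face(s,.025); print(s,fy())
E
```

```text
(np.float64(0.042508352882511015), np.float64(-0.012554993147972244), 11.6333)
0 (np.float64(-0.8505589390532756), np.float64(1.7333291657594305e-06), 12.3333)
0.004 (np.float64(-4.7143575423784405), np.float64(0.003097976314541355), 12.7083)
0.008 (np.float64(-4.18676362274475), np.float64(0.007845054306926804), 13.0833)
```

```bash
python3 - <<'E'
from h import *
face(.012,.025); print(fy())
face(-.018,.08); print("clear",fy())
face(.008,.06)
for s in np.arange(.012,.0261,.002):
    face(s,.02); r=fy(3); print(round(s,4),np.round(r,4))
    if r[0]<-7.5: break
E
```

```text
(np.float64(-3.8196181911122093), np.float64(0.012044714241259837), 13.4583)
clear (np.float64(0.7460834273215677), np.float64(-0.01770560489715858), 14.05)
0.012 [1.64500e-01 1.19000e-02 1.50333e+01]
0.014 [-5.09450e+00  1.28000e-02  1.53333e+01]
0.016 [-4.74290e+00  1.52000e-02  1.56333e+01]
0.018 [-4.9204  0.0174 15.9333]
0.02 [-4.9678  0.0197 16.2333]
0.022 [-5.2013  0.0219 16.5333]
0.024 [-4.9981  0.024  16.8333]
0.026 [-4.1907  0.026  17.1333]
```

Two taps are done and the wedge has advanced about 26 mm with constant sliding resistance. I'll carry on with tap 3.

```bash
python3 - <<'E'
from h import *
s0=.026
for tap in range(2):
    face(s0-.03,.08); print("clear",np.round(fy(2),4))
    face(s0-.003,.06); stop=False
    for s in np.arange(s0+.002,s0+.0161,.002):
        face(s,.02); r=fy(3); print(round(s,4),np.round(r,4))
        if r[0]<-7: stop=True;break
    s0=s
    if stop: break
E
```

```text
clear [-1.60000e-02 -3.80000e-03  1.76917e+01]
0.028 [-3.6744  0.0271 18.7417]
0.03 [-5.1751  0.0287 19.0417]
0.032 [-7.281   0.0299 19.3417]
```

The resistance is rising at about 30 mm, so the hull has met the cheek. I'll draw clear and then give clamping taps of about 10 to 12 N.

```bash
python3 - <<'E'
from h import *
for tap in range(2):
    face(.0,.08); print("clear",np.round(fy(2),4))
    face(.027,.06)
    for s in np.arange(.030,.0401,.001):
        face(s,.015); r=fy(3); print(round(s,4),np.round(r,4))
        if r[0]<-10.3: break
face(-.03,.08); print("clear",np.round(fy(2),4))
E
```

```text
clear [1.8470e-01 3.0000e-04 1.9925e+01]
0.03 [-0.6033  0.0298 20.925 ]
0.031 [-5.121   0.0299 21.225 ]
0.032 [-7.2513  0.03   21.525 ]
0.033 [-8.7236  0.0303 21.825 ]
0.034 [-10.1754   0.0308  22.125 ]
0.035 [-11.0112   0.0313  22.425 ]
clear [-5.130e-02  6.000e-04  2.305e+01]
0.03 [-1.4553  0.0297 24.05  ]
0.031 [-5.3124  0.0298 24.35  ]
0.032 [-7.4961  0.0299 24.65  ]
0.033 [-8.6274  0.0303 24.95  ]
0.034 [-9.3641  0.0308 25.25  ]
0.035 [-10.9983   0.0313  25.55  ]
clear [-0.088  -0.0291 26.55  ]
```

```bash
python3 - <<'E'
from h import *
f=optics.grab_frame("scene"); cv2.imwrite("pics/t1.png",cv2.resize(f["color"][120:240,180:310,::-1],None,fx=5,fy=5,interpolation=cv2.INTER_CUBIC))
g=optics.grab_frame("top"); cv2.imwrite("pics/t1t.png",cv2.resize(g["color"][130:240,220:360,::-1],None,fx=5,fy=5,interpolation=cv2.INTER_CUBIC))
m=mask(g,(0,170,90),(6,255,255),(295,335,175,205))
for a,c,bb in blobs(m,3):
    p=ray(g,*c,.056)[:2]; print(a,c,p,(p-[.57593,-.14405])@EY)
E
```

```text
45 [311.6        188.46666667] [ 0.56836299 -0.11472747] 0.030273201309329912
```

View pics/t1t.png

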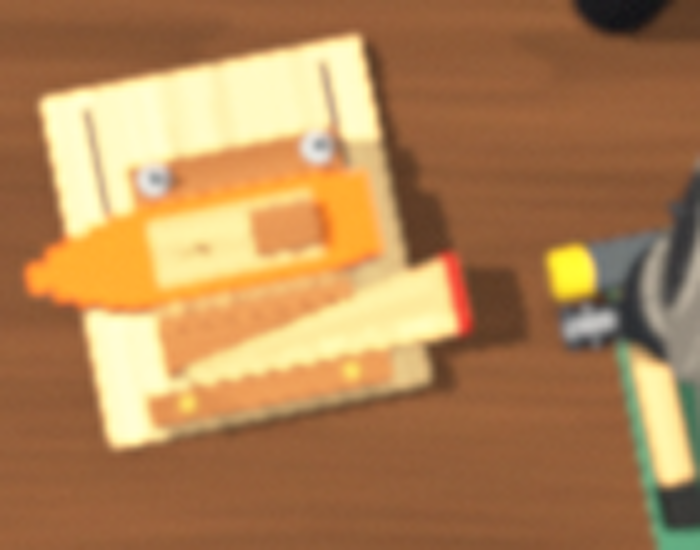

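View pics/t1.png

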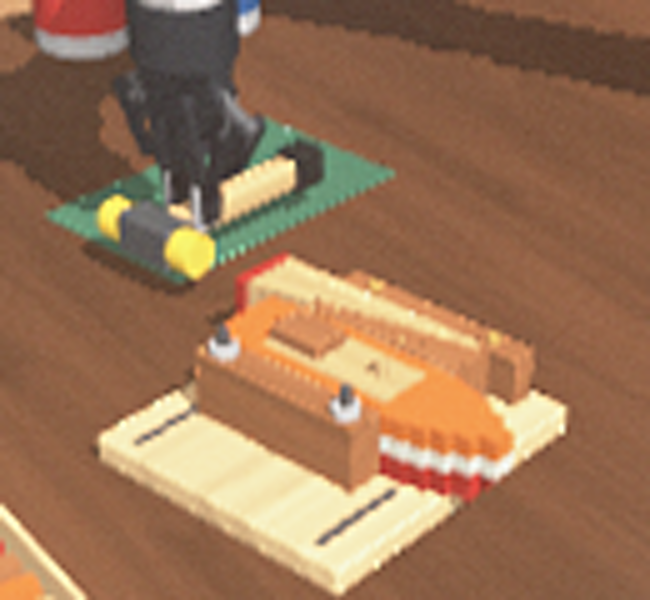

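The wedge has gone in 30.3 mm by camera, and the hull sits against the cheek (320,150 to 375,240 in the top view). Two successive 11 N taps ended at the same place, so it has stopped advancing. Now I'll put the hammer back.

```bash
python3 - <<'E'
from h import *
yaw=np.radians(20.8); p=head_tcp([.5138,-.3118],yaw)
h=BUTT+EY*(-.03-.045)
manip.move_straight([*head_tcp(h),.055],speed=.08)
manip.move_straight([*p,.055],quat(yaw,-1),speed=.08); 
manip.move_straight([*p,.002],quat(yaw,-1),speed=.08); print(st())
for z in(-.001,-.003,-.0045,-.006):
    manip.move_straight([*p,z],speed=.02); manip.dwell(.1); o=manip.observe(); print(st(o))
    if o["wrist_force"][2]>0: break
g=optics.grab_frame("scene"); cv2.imwrite("pics/p1.png",cv2.resize(g["color"][120:175,190:270,::-1],None,fx=9,fy=9,interpolation=cv2.INTER_CUBIC))
E
```

```text
('t=29.81', array([ 0.4786, -0.3254,  0.0021]), 'F', array([ 0.42, -0.13, -3.63]), 'T', array([0.03, 0.02, 0.  ]), 'w', 0.018)
('t=30.21', array([ 0.4784, -0.3254, -0.0008]), 'F', array([ 0.11, -1.3 , -4.04]), 'T', array([-0.01, -0.04, -0.  ]), 'w', 0.0182)
('t=30.56', array([ 0.4783, -0.3253, -0.003 ]), 'F', array([-0.68,  0.07, -2.23]), 'T', array([ 0.02,  0.03, -0.04]), 'w', 0.0183)
('t=30.91', array([ 0.4783, -0.3253, -0.0045]), 'F', array([-0.83, -0.25, -3.94]), 'T', array([-0.  ,  0.01,  0.  ]), 'w', 0.0183)
('t=31.26', array([ 0.4785, -0.3255, -0.0058]), 'F', array([-0.55,  0.23,  0.43]), 'T', array([ 0.02,  0.14, -0.01]), 'w', 0.0186)
```

View pics/p1.png

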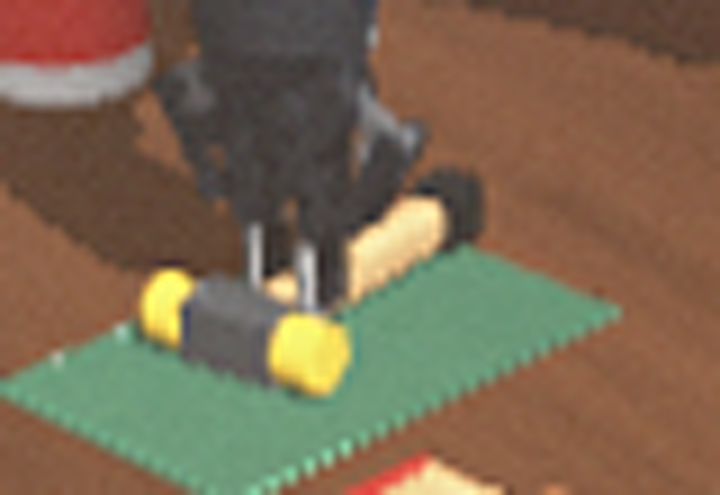

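The hammer is down on the mat in its old place, with the head at (245,330), and the mat now carries its weight. Next I'll release it and check.

```bash
python3 - <<'E'
from h import *
yaw=np.radians(20.8); p=head_tcp([.5138,-.3118],yaw)
manip.grip(.06); print(st())
manip.move_straight([*p,.15],speed=.1)
manip.move_pose([.35,-.56,.25],quat(yaw,-1)); manip.dwell(.3); print(st())
f=optics.grab_frame("scene"); g=optics.grab_frame("top")
cv2.imwrite("pics/e_s.png",cv2.resize(f["color"][:,:,::-1],(800,600),interpolation=cv2.INTER_CUBIC)); cv2.imwrite("pics/e_t.png",cv2.resize(g["color"][:,:,::-1],(800,600),interpolation=cv2.INTER_CUBIC))
for nm,k,w in(("t",g,(340,410,180,270)),("s",f,(195,260,135,170))):
    for a,c,bb in blobs(mask(k,(22,140,120),(35,255,255),w)): print(nm,a,c)
for a,c,bb in blobs(mask(g,(0,170,90),(6,255,255),(295,335,175,205)),3): print("butt",a,c)
E
```

```text
('t=31.78', array([ 0.4783, -0.3253, -0.006 ]), 'F', array([ 0.53,  0.4 , -0.15]), 'T', array([ 0.  , -0.04,  0.01]), 'w', 0.0599)
('t=34.89', array([ 0.3509, -0.5591,  0.2497]), 'F', array([-0.29, -0.88,  0.39]), 'T', array([-0.03, -0.02, -0.  ]), 'w', 0.0599)
t 67 [385.97014925 205.23880597]
t 82 [363.5 213. ]
s 26 [207.80769231 153.84615385]
s 53 [223.79245283 158.8490566 ]
butt 44 [311.54545455 188.29545455]
```

View pics/e_s.png

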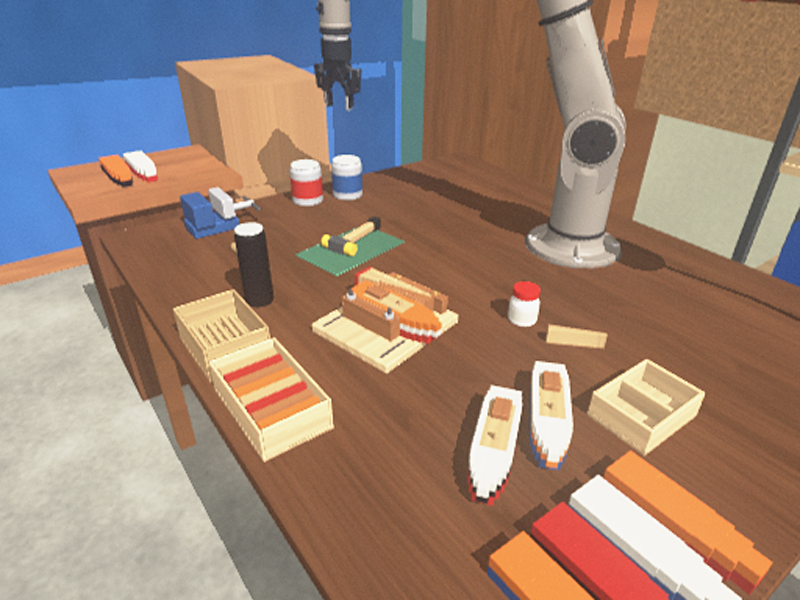

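View pics/e_t.png

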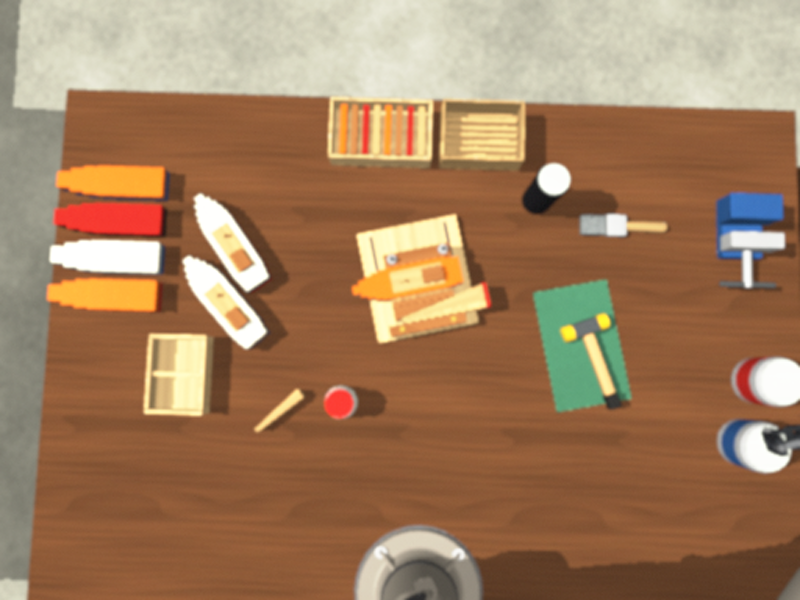

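The hammer lies flat on the mat with its head at (585,327), the wedge butt stays at (485,295), the bystanders haven't moved, and the arm is clear. I'm handing in the job.

```bash
python3 - <<'E'
from h import *
print(job.job_done(), st())
E
```

```text
the job is handed in; nothing more can be done
the job is handed in; nothing more can be done
```

I drove the wedge in with five separate hammer taps, drawing the hammer clear each time, then laid it back on the mat, let go and handed the job in at about 35 s. No verdict was reported.

- **Taps:** These were slow pushes in 1–4 mm steps rather than swings. Resistance stayed near 5 N until about 29–30 mm of advance, where the hull met the cheek. The last two taps each read 11.0 N and ended at the same place, so the wedge had stopped advancing. The camera put the total advance at 30.3 mm, and the butt had not moved in the final picture.
- **Clamping:** I did not measure the squeeze on the hull. From the 5 N rule, the 11 N taps should give about 30 N. Forces were read only at rest between steps, with roughly 0.7 N of noise, so a brief peak during a step would not have shown.
- **Hammer and bystanders:** The final pictures show the hammer flat, within about 1 mm of where it started, the other objects unmoved and the arm clear.
- **What went wrong:** The first grasp missed. The fingers closed on top of the handle with about 6 N and did not move the hammer. The pad tips sat higher above the tool point than I had assumed, so I re-gripped about 15 mm lower, and that hold lasted to the end.

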